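# Fit the hanging clip at the balance point of an injection lance

## Task

Find where the injection lance balances: slide it lengthwise along its stand, nozzle end first and without lifting it out, until its tail tips up off the tail rest and it lies level on the narrow blue rail alone. Then gently set the orange hanging clip upright astride the lance, fully down and right above the rail, and leave lance and clip there, level, balanced and untouched. Leave the other clips and everything else where they are.

Things in the scene. Friction and masses are not known exactly. Their poses are not given: they have to be found in the camera images.
- stand: Balance stand fixed to the counter; origin: centre of the underside of its grey base plate (90 x 290 x 12 mm high). Its y axis runs along the lance from tail rest to nose rest, z up. It has three forks, 44 mm wide across the lance: a blue rail in the middle and two lower grey rests.
- rail_mid (a point): Centre of the flat top of the blue rail, 60 mm above the counter; axes as the stand's. The top is only 18 mm long along y, with side cheeks 24 mm apart rising 8 mm above it. With its balance point over this top the lance lies level, clear of both rests; slid farther it tips nose down onto the nose rest.
- tail_rest (a point): Centre of the floor of the grey forked tail rest, 120 mm from the rail towards -y, 50 mm above the counter; 10 mm long along y, cheeks 26 mm apart rising 26 mm above the floor.
- nose_rest (a point): The same on the nose rest, 120 mm from the rail towards +y.
- lance: Injection lance, 290 to 460 g, a few N to slide: aluminium tube 20 x 20 mm square, 400 mm long, in the stand's forks. Origin: mid-length, on its underside; y towards the nose, z up. Start: on the rail and the tail rest, tail down, tilted 0.086 rad. Hidden end weights differ: it balances somewhere from 65 mm tailward to 15 mm noseward of the middle.
- lance_tail (a point): Centre of the flat 20 x 20 mm tail end face of the lance (y = -200 mm, 10 mm above its underside). A finger pressed on an end face can keep the lance from tipping by friction: it tips freely only when let go, near balance slowly, and may rock a second or so.
- gauge (a point): Centre of the dial of the round gauge lying flat over the lance's flush brass tail section: 48 mm across, 40 mm from the tail end, from 10 to 24 mm above the tube's top.
- nozzle_tip (a point): Tip of the thin dark nozzle pin (8 mm across) that stands 25 mm out of the lance's flat nose end, whose last 50 mm are a flush orange section.
- clip_orange: Orange hanging clip, 30 g, an inverted U on the counter. Origin: centre at the feet. Legs 10 mm high, 20 mm long along y, 24 mm apart (x), 4 mm thick; roof 6 mm thick, 32 x 20 mm; grip fin 10 mm thick (y), 22 mm wide (x), 16 to 56 mm above the origin. Fully down on the lance its y lies along it (either way) and its origin is 10 mm above the lance's underside.
- clip_blue: Blue clip of the same shape, to be left alone; origin at the centre of its underside.
- clip_white: White clip of the same shape, to be left alone; origin at the centre of its underside.
- bait_jar: White jar with green cap, 70 mm across, 80 mm high, at the far side; origin at the centre of its underside. Leave alone.
- molar: White molar-tooth ornament, 50 mm square, 73 mm high, at the far side; origin at the centre of its underside. Leave alone.
- torch: Yellow torch standing on its lens, 38 mm across, 85 mm high, at the far side; origin at the centre of its underside. Leave alone.
Not all that is in view belongs to the job. There is more than one size of the clip_orange; the one meant has the size given above.

How it is judged:
By the outcome, as a careful person would: the job done as asked, in the order asked, and still so for the second after the job is handed in, with the robot touching nothing.
It also fails if it takes over 72 s, if anything falls off the work surface, if the arm or the gripper's body presses on something with over 40 N, if the wrist force passes 120 N, or if a joint passes its speed limit or range.

## Robot

A 6-joint arm with a two-finger parallel gripper is mounted at the origin on the work surface. World frame = base frame: x ahead of the robot, y to its left, z up, the work surface at z = 0. Lengths are in m, angles in rad, forces in N, time in s.
With the tool pointing down it reaches from about 0.375 to 0.9 m from the base axis. Payload 3.1 kg.
Tool frame: the origin (TCP) lies on the front face of the gripper's body, between the roots of the fingers; the fingertips stand 73 mm ahead of it and the grasp point (between the pads) lies 54 mm ahead of it (manip.finger_overhang is the distance from the TCP to the fingertips, in m); z points along the fingers, y is the direction in which the jaws open and shut (so a half turn about z gives the same grasp; the last joint's range is limited). The gripper opens to 85 mm and grips with 20 to 120 N. Pads are 22 mm wide; open, the fingers measure 114 mm over their backs; the gripper's body (76 mm by 85 mm) begins 54 mm behind the grasp point. The pads swing forward as they close: fully open they stand 13 mm farther back than shut.
Start: joints at [-1.389, 0.527, 1.433, -0, 1.181, -0.178], TCP at [0.22, -0.585, 0.304] pointing down, gripper open.
Joint ranges: [-3.08, 3.08], [-0.75, 2.2], [0.22, 2.44], [-1.43, 4.57], [0, 2.65], [-2.85, 2.85]. Speed limits (rad/s): [2.79, 2.79, 3.14, 3.14, 3.14, 3.14].

## Interface

Orientations are given as a unit quaternion [x, y, z, w].
In Python, from station import manip gives the robot as it stands.
- The arm moves only by the tool apply_moves, never from a script. Its argument "increments" is a list that holds one entry, the list of rows, each a list of 4 numbers: the shift along the tool's x, y, z in m, then the turn about the tool's z in degrees. In form: [[[dx, dy, dz, spin], ...]]. A call has 1 to 5 rows; each row shifts and turns the pose as measured when the row begins, along the tool's axes as they then stand; what a row does not reach is not made up. A row lasts 1/10 s, in which the tool goes at most 50 mm and 8.59 degrees, less where a joint would pass 70% of its speed; a pose out of reach is approached as far as the arm can. A call with a gripper value outside its range is refused whole. "fingers" is the opening, from 0 (shut) to 1 (fully open), set as the call begins (left out, the last holds). The fingers move at their own pace and stop on an object; "newtons" is the grip in N (left out, the last holds). Time passes only in rows, so rows that do not move let the fingers close. It gives the time, the measured TCP pose, the force and the opening at its end, in the units of the state.
- manip.sense(): the state, without advancing time (a new reading comes with each control period).
- manip.snapshot(name): name is "scene" or "top" or "wrist"; returns (picture, depth): 384x512x3 uint8, red, green, blue; 384x512 float32, m along the optical axis (not along the pixel's ray), 0 where there is no reading.
- manip.camera_model(name): a dict with "mtx" (3x3 intrinsics, pixels), "R" (3x3) and "t" (3): a world point X has camera coordinates R X + t; the wrist camera has in their place "mount" (4x4, takes a point from camera to tool coordinates, whose origin is the TCP and whose axes are the flange's). Camera axes: x right, y down, z forward; pixel columns grow to the right and rows downward; lengths in m; the calibration is good to about 2 mm. A picture is of the moment at which its call begins: read the wrist's pose just before it. camera_model takes no time and is no camera call.
- manip.sign_off(): hands the job in, once; it reports no verdict.
The state is a dict: "t": time; "q": joint angles; "qd": joint speeds; "tau": joint torques, N m; "tcp_pos": TCP position; "tool_rot": TCP orientation; "force": force on the tool from outside, world axes, zero at the start; "ft_torque": the same for the moment, N m; "finger_gap": opening from 0.0 (shut) to 1.0 (fully open).
Only numpy, scipy, OpenCV 4.12 (cv2) and the standard library are available. Lean on these libraries where they do the work, as an engineer would, in place of code of your own. Each camera call takes 0.05 s, during which the arm holds its last target.

## Working session

There is one attempt and no reset: what is moved stays moved. The work goes in short steps, Python scripts to look and compute and a tool call to move; the robot and the scene stay as the last step left them, time stands still between calls to the robot, and variables do not carry over. Pictures are saved under pics/ and viewed, and the job is handed in when it is done.

Besides the shell and the picture viewer there is one more tool, called as name(argument=value, ...) on one line, values as JSON. apply_moves: Moves the arm, as the interface text tells. Its arguments: {"type":"object","properties":{"increments":{"type":"array","items":{"type":"array","items":{"type":"array","items":{"type":"number"}}}},"fingers":{"type":"number"},"newtons":{"type":"number"}},"required":["increments"]}

```bash
mkdir -p pics; ls; cat > h.py <<'E'
from station import manip
import numpy as np, cv2
def snap(cam,name,save=True):
    s=manip.sense(); im,d=manip.snapshot(cam); m=manip.camera_model(cam)
    cv2.imwrite(f'pics/{name}.png',im[:,:,::-1]); np.savez(f'pics/{name}.npz',im=im,d=d,pos=s['tcp_pos'],rot=s['tool_rot'],cam=cam)
    return im,d
def pose(name):
    from scipy.spatial.transform import Rotation as Ro
    z=np.load(f'pics/{name}.npz'); cam=str(z['cam']); m=manip.camera_model(cam); K=np.array(m['mtx'])
    if 'R' in m:
        R=np.array(m['R']);t=np.array(m['t']); Rc=R.T; c=-R.T@t
    else:
        M=np.array(m['mount']); T=np.eye(4); rot=z['rot']
        T[:3,:3]=Ro.from_quat(rot).as_matrix() if rot.size==4 else rot
        T[:3,3]=z['pos']; W=T@M; Rc=W[:3,:3]; c=W[:3,3]
    return z,K,Rc,c
def ray(name,uv,zz):
    z,K,Rc,c=pose(name); uv=np.atleast_2d(uv).astype(float)
    d=(Rc@np.linalg.inv(K)@np.c_[uv,np.ones(len(uv))].T).T
    return c+d*((zz-c[2])/d[:,2])[:,None]
def cloud(name):
    z,K,Rc,c=pose(name); d=z['d']; v,u=np.mgrid[:d.shape[0],:d.shape[1]]
    P=np.stack([u,v,np.ones_like(u)],-1)@np.linalg.inv(K).T*d[...,None]
    return P@Rc.T+c, z['im'], d
E
python3 - <<'E'
from h import *
print(manip.sense()); 
for c in('scene','top','wrist'): snap(c,c+'0'); print(c,pose(c+'0')[3],pose(c+'0')[2][:,2])
E
```

```text
pics
{'t': 0.0, 'q': array([-1.38950369e+00,  5.28446505e-01,  1.43388040e+00, -4.78036582e-05,
        1.18142014e+00, -1.78501290e-01]), 'qd': array([-0.00127614,  0.00013162, -0.0012825 , -0.00140148,  0.00037575,
        0.00111702]), 'tau': array([-6.39396676e-04, -4.42356133e+01, -1.78025401e+01, -3.52345714e-04,
        8.33424594e-03,  1.18461384e-05]), 'tcp_pos': array([ 0.21996617, -0.58441746,  0.30295251]), 'tool_rot': array([ 9.83859936e-01,  1.78937046e-01, -2.36062873e-05, -1.07716479e-03]), 'force': array([-0.24804882,  0.28749856, -0.17848946]), 'ft_torque': array([-0.00352383, -0.04493694,  0.03143745]), 'finger_gap': 0.9971160316875168}
scene [0.96669368 0.70838819 0.72134845] [-0.3673846  -0.69111449 -0.62240607]
top [ 0.43033803 -0.00968823  0.81867011] [ 0.21628124 -0.0284007  -0.97591794]
wrist [ 0.29232168 -0.55720872  0.37259423] [-0.28316501 -0.10492686 -0.95331418]
```

View pics/scene0.png

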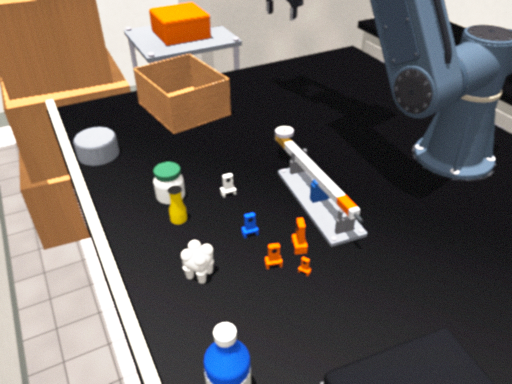

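View pics/top0.png

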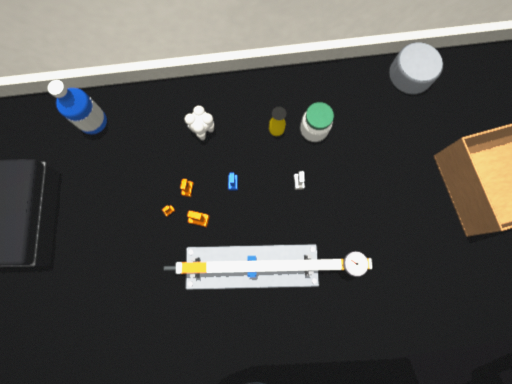

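View pics/wrist0.png

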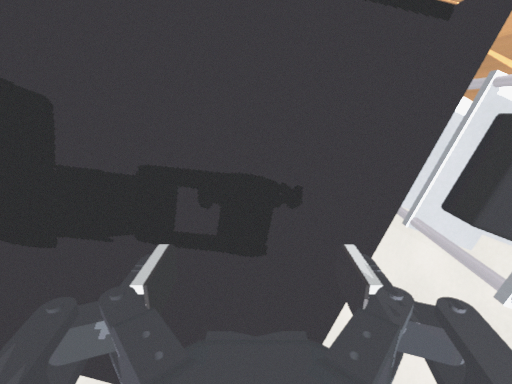

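The scene view shows the lance with its gauge at (284,133) and orange nose at (347,204). Three orange clips stand near (300,240), (274,258) and (305,266). The top view shows the same lance lying along row 266, nose to the left.

```bash
python3 - <<'E'
from h import *
for n in('top0','scene0'):
    P,im,d=cloud(n); hsv=cv2.cvtColor(im,cv2.COLOR_RGB2HSV); 
    print(n)
    for nm,lo,hi,zm in(('orange',(5,150,120),(22,255,255),(-.01,.2)),('blue',(100,120,80),(125,255,255),(-.01,.2)),('bright',(0,0,130),(180,70,255),(-.01,.2))):
        m=cv2.inRange(hsv,lo,hi); m[(d<=0)|(P[...,2]<zm[0])|(P[...,2]>zm[1])]=0
        k,l,st,c=cv2.connectedComponentsWithStats(m)
        for i in range(1,k):
            if st[i,4]<25: continue
            Q=P[l==i]; 
            if Q[:,0].max()>1.2:continue
            ext=np.percentile(Q,[2,98],axis=0)
            print(nm,c[i].round(1),st[i,4],'lo',ext[0].round(3),'hi',ext[1].round(3))
E
```

```text
top0
orange [186.3 187.9] 139 lo [ 0.617  0.113 -0.001] hi [0.656 0.143 0.058]
orange [168.  209.7] 82 lo [ 0.579  0.161 -0.001] hi [0.601 0.187 0.04 ]
orange [198.  218.6] 184 lo [ 0.543  0.084 -0.001] hi [0.578 0.132 0.073]
blue [ 74.  104.3] 860 lo [0.8   0.308 0.003] hi [0.864 0.419 0.148]
blue [ 99.  126.6] 106 lo [0.799 0.307 0.001] hi [0.839 0.355 0.02 ]
blue [232.6 181.7] 137 lo [ 0.619  0.008 -0.001] hi [0.662 0.031 0.058]
blue [251.4 257.5] 31 lo [ 0.452 -0.011  0.059] hi [0.46  0.004 0.071]
blue [251.5 274. ] 40 lo [ 0.418 -0.007  0.059] hi [0.428 0.008 0.071]
bright [242.3  56.8] 6463 lo [ 0.831 -0.671  0.01 ] hi [0.948 0.505 0.17 ]
bright [419.9  61.6] 1415 lo [ 0.814 -0.505  0.052] hi [ 0.91  -0.409  0.059]
bright [199.3 121. ] 590 lo [0.75  0.049 0.002] hi [0.806 0.106 0.074]
bright [312.6 130.4] 349 lo [ 0.713 -0.217  0.009] hi [ 0.762 -0.158  0.06 ]
bright [ 80.7 125.1] 47 lo [0.798 0.336 0.032] hi [0.802 0.355 0.078]
bright [299.4 179.9] 165 lo [ 0.603 -0.149 -0.   ] hi [ 0.635 -0.125  0.059]
bright [257.7 266.2] 5385 lo [ 0.39  -0.166  0.002] hi [0.489 0.135 0.088]
[... 1635 characters left out ...]
  ] hi [ 0.908 -0.406  0.058]
bright [319.  196.2] 3100 lo [ 0.355 -0.175  0.   ] hi [0.488 0.145 0.09 ]
bright [418.7 147.5] 70 lo [ 0.043 -0.095 -0.   ] hi [ 0.085 -0.041  0.022]
bright [475.7 166.9] 287 lo [-0.084  0.057  0.008] hi [0.072 0.099 0.021]
bright [227.4 184.5] 250 lo [ 0.579 -0.213 -0.001] hi [ 0.63  -0.123  0.057]
bright [166.5 188.4] 468 lo [ 0.714 -0.234  0.   ] hi [ 0.777 -0.116  0.084]
bright [197.2 259.4] 1050 lo [ 0.744 -0.007 -0.001] hi [0.803 0.107 0.073]
bright [224.4 333.6] 517 lo [ 0.767  0.208 -0.001] hi [0.843 0.356 0.172]
bright [206.8 379.1] 34 lo [ 0.849  0.286 -0.001] hi [0.862 0.352 0.082]
bright [246.7 379.4] 53 lo [0.801 0.361 0.061] hi [0.819 0.374 0.084]
```

```bash
python3 - <<'E'
import cv2
a=cv2.imread('pics/top0.png'); cv2.imwrite('pics/topA.png',cv2.resize(a[170:300,150:390],None,fx=3.3,fy=3.3,interpolation=cv2.INTER_CUBIC))
a=cv2.imread('pics/scene0.png'); cv2.imwrite('pics/scA.png',cv2.resize(a[110:285,225:375],None,fx=3.4,fy=3.4,interpolation=cv2.INTER_CUBIC))
E
```

```text
(no output)
```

View pics/topA.png

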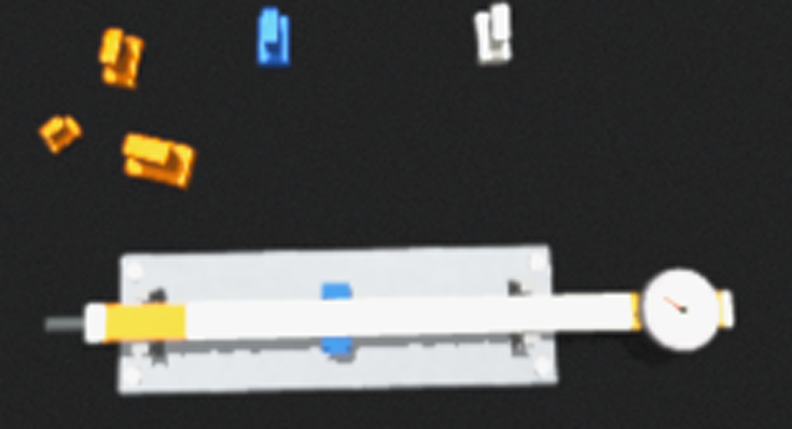

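View pics/scA.png

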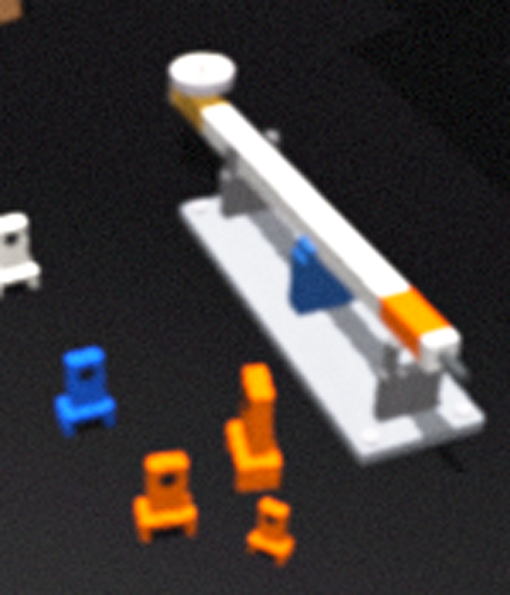

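```bash
cat >> h.py <<'E'
def lance(n):
    "fit top-face line of tube by points between z limits, return yaw, centre x at y=0, slope, z at y=0"
    P,im,d=cloud(n); hsv=cv2.cvtColor(im,cv2.COLOR_RGB2HSV)
    m=(d>0)&(P[...,0]>.37)&(P[...,0]<.5)&(P[...,1]>-.19)&(P[...,1]<.2)&(P[...,2]>.05)&(P[...,2]<.12)
    m&=((hsv[...,1]<80)&(hsv[...,2]>200))
    Q=P[m]
    for _ in range(4):
        A=np.c_[Q[:,1],np.ones(len(Q))]; a=np.linalg.lstsq(A,Q[:,2],rcond=None)[0]
        r=Q[:,2]-A@a; Q=Q[abs(r)<max(.004,1.5*r.std())]
    b=np.linalg.lstsq(np.c_[Q[:,1],np.ones(len(Q))],Q[:,0],rcond=None)[0]
    return a,b,len(Q),r.std()
E
python3 - <<'E'
from h import *
for n in('top0','scene0'): print(n,lance(n))
# rail cheeks
P,im,d=cloud('top0'); hsv=cv2.cvtColor(im,cv2.COLOR_RGB2HSV)
m=(cv2.inRange(hsv,(100,120,80),(125,255,255))>0)&(P[...,0]<.5)&(P[...,0]>.38)&(P[...,2]>.062)
Q=P[m]
for s in(Q[:,0]>.44,Q[:,0]<.44): print('cheek',Q[s].mean(0),Q[s].min(0),Q[s].max(0))
# base plate
m=(d>0)&(abs(P[...,2]-.012)<.003)&(P[...,0]>.36)&(P[...,0]<.52)&(abs(P[...,1])<.2)&(hsv[...,2]>100)
mm=m.astype(np.uint8); c,_=cv2.findContours(mm,0,2); c=np.vstack(c)[:,0]
q=ray('top0',c,.012)[:,:2]; r=cv2.minAreaRect((q*1000).astype(np.float32)); print('plate top',r)
# ends, rays at heights
import sys
w=(hsv[...,2]>110)&(P[...,1]<-.23)&(P[...,1]>-.3)&(P[...,0]>.38)&(P[...,0]<.47)&(P[...,2]>.03)
v,u=np.nonzero(w); print('tail cols',u.max(),v[u>=u.max()-3].mean(), ray('top0',[u.max()+.5,v[u>=u.max()-3].mean()],.062))
w=(hsv[...,2]>150)&(P[...,1]>.12)&(P[...,1]<.18)&(P[...,0]>.42)&(P[...,0]<.47)&(P[...,2]>.07)
v,u=np.nonzero(w); print('nose',u.min(),v[u<=u.min()+3].mean(), ray('top0',[u.min()-.5,v[u<=u.min()+3].mean()],.097))
# clip fin top
for n in('top0','scene0'):
    P,im,d=cloud(n); hsv=cv2.cvtColor(im,cv2.COLOR_RGB2HSV)
    m=(cv2.inRange(hsv,(5,150,100),(22,255,255))>0)&(P[...,0]>.58)&(P[...,0]<.68)&(P[...,1]>.06)&(P[...,1]<.16)
    for lo,hi in((.05,.065),(.011,.019)):
        Q=P[m&(P[...,2]>lo)&(P[...,2]<hi)]
        print(n,lo,len(Q),Q.mean(0).round(4),cv2.minAreaRect((Q[:,:2]*1000).astype(np.float32)))
E
```

```text
top0 (array([0.08746369, 0.08137386]), array([0.10273436, 0.44030435]), 1419, np.float64(0.0012323534957985195))
scene0 (array([0.08666499, 0.08122188]), array([0.10318953, 0.43669208]), 622, np.float64(0.0013371663742419119))
cheek [ 0.45540105 -0.00354139  0.06834816] [ 0.4521227  -0.01099861  0.06229958] [0.46021896 0.00386034 0.07125809]
cheek [ 0.42512022 -0.00104703  0.14306679] [ 0.41876696 -0.00968823  0.06202997] [0.43033803 0.00737859 0.81867011]
plate top ((440.3592224121094, -1.6775360107421875), (289.22076416015625, 89.82762908935547), 84.09347534179688)
tail cols 371 262.7105263157895 [[ 0.4145917  -0.24940398  0.062     ]]
nose 175 267.48387096774195 [[0.45489112 0.14909555 0.097     ]]
top0 0.05 24 [0.6336 0.1233 0.0554] ((633.912109375, 124.72807312011719), (10.207706451416016, 21.389902114868164), 75.63521575927734)
top0 0.011 46 [0.6283 0.1223 0.0161] ((634.244140625, 124.5257339477539), (19.841686248779297, 31.51609992980957), 71.51571655273438)
scene0 0.05 56 [0.6302 0.1269 0.0549] ((629.5194091796875, 125.64044189453125), (12.348821640014648, 21.268705368041992), 69.87451171875)
scene0 0.011 84 [0.6323 0.1295 0.0157] ((629.70458984375, 125.78044891357422), (21.41437530517578, 33.02125549316406), 69.11630249023438)
```

apply_moves(increments=[[[0,0,0.02,-8],[0,0,0.02,-8],[0,0,0.02,-8],[0,0,0.02,-8],[0,0,0.02,-8]]], fingers=0, newtons=40)

```text
t: 0.65
tcp_pos: [0.2204, -0.5862, 0.2025]
tool_rot: [0.856, 0.516, -0.001, 0.002]
force: [0.6, 0.3, 0.0]
finger_gap: 0.142
```

apply_moves(increments=[[[0,0,0,-8],[0,0,0,-8],[0,0,0,-6.5],[0,0,0,0]]])

```text
t: 1.05
tcp_pos: [0.2197, -0.583, 0.1961]
tool_rot: [0.733, 0.68, 0.002, -0.003]
force: [-0.4, -0.5, 0.0]
finger_gap: -0.004
```

```bash
cat >> h.py <<'E'
from scipy.spatial.transform import Rotation as Ro
U=np.array([.1023,.9947,0.]); V=np.array([.9947,-.1023,0.]); RAIL=np.array([.440,-.0015,.06])
def st():
    s=manip.sense(); R=Ro.from_quat(s['tool_rot']).as_matrix(); 
    p=s['tcp_pos']; x=R[:,0]
    print('t',round(s['t'],2),'tcp',p.round(4),'along',round((p-RAIL)@U,4),'lat',round((p-RAIL)@V,4),'yawx',round(np.degrees(np.arctan2(x[1],x[0])),2),'z',R[:,2].round(3),'F',s['force'].round(2),'gap',round(s['finger_gap'],3))
    return s,R
def to(target):
    s,R=st(); print('tool delta',(R.T@(np.array(target)-s['tcp_pos'])).round(4))
E
python3 - <<'E'
from h import *
to([.4105,-.289,.2])
E
```

```text
t 1.05 tcp [ 0.2197 -0.583   0.1961] along -0.6009 lat -0.1596 yawx 85.67 z [-0.001  0.007 -1.   ] F [-0.42 -0.5   0.03] gap -0.004
tool delta [ 0.3076  0.168  -0.002 ]
```

apply_moves(increments=[[[0.042,0.024,0,1.5],[0.042,0.024,0,0],[0.042,0.024,0,0],[0.042,0.024,0,0],[0.042,0.024,0,0]]])

```text
t: 1.55
tcp_pos: [0.3616, -0.3893, 0.1962]
tool_rot: [0.752, 0.66, -0.0, 0.001]
force: [0.5, -0.7, 0.7]
finger_gap: 0.0
```

apply_moves(increments=[[[0.042,0.024,0,0],[0.03,0.018,0.01,0],[0,0,0,0]]])

```text
t: 1.85
tcp_pos: [0.4165, -0.3155, 0.1864]
tool_rot: [0.752, 0.659, 0.0, 0.0]
force: [-0.1, -0.2, -0.8]
finger_gap: -0.003
```

```bash
python3 - <<'E'
from h import *
to([.4105,-.289,.123])
E
```

```text
t 1.85 tcp [ 0.4165 -0.3155  0.1864] along -0.3147 lat 0.0087 yawx 82.41 z [ 0.001 -0.    -1.   ] F [-0.07 -0.23 -0.76] gap -0.003
tool delta [ 0.0255 -0.0095  0.0634]
```

apply_moves(increments=[[[0.012,-0.0095,0.03,-1.7],[0.0,0,0.033,0],[0,0,0,0]]])

```text
t: 2.15
tcp_pos: [0.4108, -0.3039, 0.1238]
tool_rot: [0.743, 0.669, -0.0, 0.004]
force: [-0.2, 0.6, 1.3]
finger_gap: 0.005
```

```bash
python3 - <<'E'
from h import *
snap('scene','s1'); snap('top','t1'); 
to([.4105,-.289,.123])
import cv2
a=cv2.imread('pics/s1.png'); cv2.imwrite('pics/s1A.png',cv2.resize(a[60:260,225:375],None,fx=3,fy=3,interpolation=cv2.INTER_CUBIC))
E
```

```text
t 2.25 tcp [ 0.4116 -0.305   0.1263] along -0.3048 lat 0.0028 yawx 84.05 z [ 0.008 -0.01  -1.   ] F [-0.38  0.04  0.43] gap -0.001
tool delta [ 0.0158 -0.0028  0.0032]
```

View pics/s1A.png

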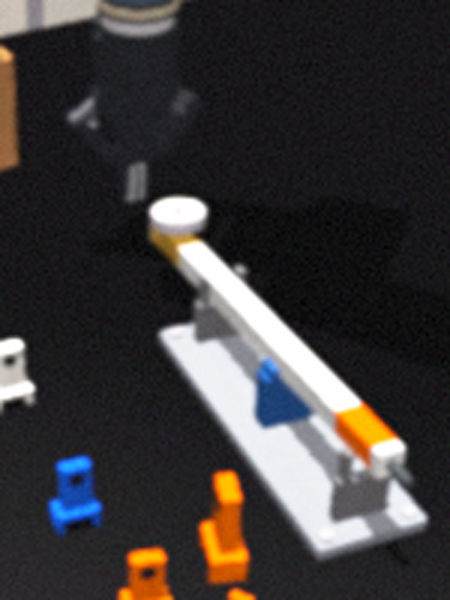

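apply_moves(increments=[[[0.02,-0.0028,0.003,0],[0.015,0,0,0],[0.008,0,0,0],[0.008,0,0,0]]])

```text
t: 2.65
tcp_pos: [0.4169, -0.2586, 0.128]
tool_rot: [0.745, 0.667, -0.0, 0.014]
force: [-0.3, -1.9, -1.1]
finger_gap: 0.002
```

```bash
python3 - <<'E'
from h import *
st()
E
```

```text
t 2.65 tcp [ 0.4169 -0.2586  0.128 ] along -0.2581 lat 0.0033 yawx 83.67 z [ 0.018 -0.021 -1.   ] F [-0.25 -1.92 -1.11] gap 0.002
```

apply_moves(increments=[[[0.002,-0.002,0.005,0],[0.008,-0.001,0.002,0],[0.008,0,0,0],[0.008,0,0,0],[0,0,0,0]]])

```text
t: 3.15
tcp_pos: [0.421, -0.2362, 0.1226]
tool_rot: [0.744, 0.667, -0.001, 0.023]
force: [-0.1, -0.7, 0.3]
finger_gap: -0.004
```

```bash
cat >> h.py <<'E'
def look(n):
    st(); snap('scene',n)
    a,b,k,r=lance(n); P,im,d=cloud(n); hsv=cv2.cvtColor(im,cv2.COLOR_RGB2HSV)
    m=(d>0)&(hsv[...,1]>150)&(hsv[...,0]>4)&(hsv[...,0]<24)&(P[...,2]>.055)&(P[...,2]<.13)&(P[...,0]>.4)&(P[...,0]<.49)&(P[...,1]>.05)&(P[...,1]<.35)
    Q=P[m]; w=(Q-RAIL)@U; cc=np.percentile(w,[3,97])
    print('slope',round(a[0],4),'z0',round(a[1],4),'x0',round(b[1],4),k,'orange nose along',cc.round(4))
E
python3 - <<'E'
from h import *
np.load('pics/scene0.npz')
import h
_s=h.snap; h.snap=lambda c,n:None; look('scene0'); h.snap=_s
look('a1')
E
```

```text
t 3.15 tcp [ 0.421  -0.2362  0.1226] along -0.2354 lat 0.0051 yawx 83.71 z [ 0.029 -0.035 -0.999] F [-0.11 -0.72  0.27] gap -0.004
slope 0.0867 z0 0.0812 x0 0.4367 622 orange nose along [0.0926 0.1331]
t 3.15 tcp [ 0.421  -0.2362  0.1226] along -0.2354 lat 0.0051 yawx 83.71 z [ 0.029 -0.035 -0.999] F [-0.11 -0.72  0.27] gap -0.004
slope 0.1391 z0 0.0878 x0 0.4346 626 orange nose along [0.1153 0.1553]
```

```bash
python3 - <<'E'
import cv2
a=cv2.imread('pics/a1.png'); cv2.imwrite('pics/a1A.png',cv2.resize(a[60:260,225:375],None,fx=3,fy=3,interpolation=cv2.INTER_CUBIC))
E
```

```text
(no output)
```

View pics/a1A.png

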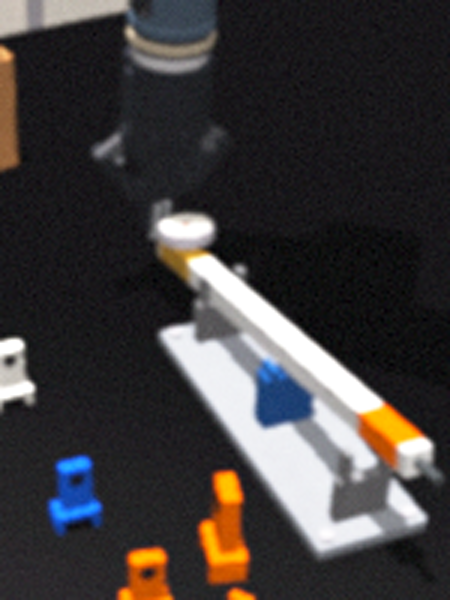

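apply_moves(increments=[[[0,0,-0.004,0],[0,0,-0.004,0],[-0.003,-0.004,-0.001,0],[-0.005,0,0,0],[0,0,0,0]]])

```text
t: 3.7
tcp_pos: [0.4136, -0.2418, 0.1313]
tool_rot: [0.745, 0.667, -0.001, 0.019]
force: [-0.1, 1.3, -0.7]
finger_gap: 0.0
```

```bash
python3 - <<'E'
from h import *
look('a2')
E
```

```text
t 3.7 tcp [ 0.4136 -0.2418  0.1313] along -0.2418 lat -0.0017 yawx 83.67 z [ 0.024 -0.028 -0.999] F [-0.06  1.3  -0.71] gap 0.0
slope 0.087 z0 0.0811 x0 0.4353 668 orange nose along [0.1172 0.1591]
```

apply_moves(increments=[[[0,0,0.006,0],[0.005,0,0.001,0],[0.007,0,0,0],[0.006,0,0,0],[-0.008,0,0,0]]])

```text
t: 4.25
tcp_pos: [0.4158, -0.2319, 0.1236]
tool_rot: [0.744, 0.667, -0.001, 0.02]
force: [0.2, 0.2, -0.5]
finger_gap: -0.003
```

```bash
python3 - <<'E'
from h import *
look('a3')
E
```

```text
t 4.25 tcp [ 0.4158 -0.2319  0.1236] along -0.2316 lat -0.0005 yawx 83.73 z [ 0.026 -0.031 -0.999] F [ 0.25  0.24 -0.5 ] gap -0.003
slope 0.0865 z0 0.0813 x0 0.4347 683 orange nose along [0.1267 0.1678]
```

apply_moves(increments=[[[0.006,0,0,0],[0.006,0,0,0],[0.006,0,0,0],[-0.008,0,0,0],[0,0,0,0]]])

```text
t: 4.8
tcp_pos: [0.4182, -0.2238, 0.1237]
tool_rot: [0.745, 0.667, -0.001, 0.023]
force: [-0.2, 0.3, 0.3]
finger_gap: 0.003
```

```bash
python3 - <<'E'
from h import *
look('a4')
E
```

```text
t 4.8 tcp [ 0.4182 -0.2238  0.1237] along -0.2233 lat 0.001 yawx 83.69 z [ 0.029 -0.035 -0.999] F [-0.17  0.29  0.32] gap 0.003
slope 0.0854 z0 0.0813 x0 0.4349 682 orange nose along [0.1369 0.1774]
```

apply_moves(increments=[[[0.006,0,0,0],[0.006,0,0,0],[0.004,0,0,0],[-0.009,0,0,0],[0,0,0,0]]])

```text
t: 5.35
tcp_pos: [0.4191, -0.2163, 0.1238]
tool_rot: [0.744, 0.667, -0.001, 0.023]
force: [-0.7, -0.7, -0.5]
finger_gap: 0.003
```

```bash
python3 - <<'E'
from h import *
look('a5')
E
```

```text
t 5.35 tcp [ 0.4191 -0.2163  0.1238] along -0.2157 lat 0.0012 yawx 83.72 z [ 0.03  -0.036 -0.999] F [-0.69 -0.71 -0.47] gap 0.003
slope 0.086 z0 0.0811 x0 0.4352 705 orange nose along [0.1439 0.1864]
```

apply_moves(increments=[[[0.006,0,0,0],[0.006,0,0,0],[0.004,0,0,0],[-0.009,0,0,0],[0,0,0,0]]])

```text
t: 5.9
tcp_pos: [0.4201, -0.2085, 0.1238]
tool_rot: [0.744, 0.668, -0.001, 0.024]
force: [-0.2, -0.6, -0.3]
finger_gap: -0.0
```

```bash
python3 - <<'E'
from h import *
look('a6')
E
```

```text
t 5.9 tcp [ 0.4201 -0.2085  0.1238] along -0.2079 lat 0.0013 yawx 83.77 z [ 0.03  -0.037 -0.999] F [-0.15 -0.58 -0.3 ] gap -0.0
slope 0.0852 z0 0.0813 x0 0.4359 675 orange nose along [0.1517 0.1936]
```

apply_moves(increments=[[[0.006,0,0,0],[0.006,0,0,0],[0.004,0,0,0],[-0.009,0,0,0],[0,0,0,0]]])

```text
t: 6.45
tcp_pos: [0.4211, -0.2008, 0.1238]
tool_rot: [0.744, 0.668, -0.001, 0.025]
force: [0.6, 0.2, -0.6]
finger_gap: 0.002
```

```bash
python3 - <<'E'
from h import *
look('a7')
E
```

```text
t 6.45 tcp [ 0.4211 -0.2008  0.1238] along -0.2001 lat 0.0016 yawx 83.82 z [ 0.031 -0.038 -0.999] F [ 0.55  0.16 -0.56] gap 0.002
slope 0.0732 z0 0.0811 x0 0.4365 681 orange nose along [0.1599 0.2025]
```

apply_moves(increments=[[[-0.003,0,0,0],[0,0,0,0],[0,0,0,0],[0,0,0,0],[0,0,0,0]]])

```text
t: 7.0
tcp_pos: [0.419, -0.2021, 0.1231]
tool_rot: [0.744, 0.668, -0.001, 0.022]
force: [0.9, 0.4, -0.2]
finger_gap: -0.002
```

```bash
python3 - <<'E'
from h import *
look('a8')
E
```

```text
t 7.0 tcp [ 0.419  -0.2021  0.1231] along -0.2017 lat -0.0004 yawx 83.78 z [ 0.027 -0.034 -0.999] F [ 0.85  0.36 -0.24] gap -0.002
slope 0.0842 z0 0.0812 x0 0.4363 666 orange nose along [0.1597 0.2024]
```

apply_moves(increments=[[[0.006,0,0,0],[0.004,0,0,0],[0.004,0,0,0],[-0.004,0,0,0],[-0.006,0,0,0]]])

```text
t: 7.55
tcp_pos: [0.4194, -0.1977, 0.1233]
tool_rot: [0.743, 0.669, -0.002, 0.022]
force: [0.8, -1.0, -0.7]
finger_gap: -0.001
```

apply_moves(increments=[[[0,0,0,0],[0,0,0,0],[0,0,0,0]]])

```text
t: 7.85
tcp_pos: [0.4196, -0.1984, 0.1232]
tool_rot: [0.743, 0.669, -0.002, 0.023]
force: [0.3, 0.1, 1.1]
finger_gap: -0.001
```

```bash
python3 - <<'E'
from h import *
look('a9')
E
```

```text
t 7.85 tcp [ 0.4196 -0.1984  0.1232] along -0.198 lat -0.0001 yawx 83.91 z [ 0.027 -0.036 -0.999] F [0.28 0.1  1.09] gap -0.001
slope 0.0036 z0 0.0804 x0 0.4363 740 orange nose along [0.1652 0.208 ]
```

apply_moves(increments=[[[0.006,0,0,0],[0.003,0,0,0],[0.003,0,0,0],[0.003,0,0,0],[0,0,0,0]]])

```text
t: 8.4
tcp_pos: [0.4212, -0.183, 0.1228]
tool_rot: [0.743, 0.669, -0.003, 0.023]
force: [-1.4, -2.1, 0.7]
finger_gap: 0.001
```

```bash
python3 - <<'E'
from h import *
look('b1')
E
```

```text
t 8.4 tcp [ 0.4212 -0.183   0.1228] along -0.1825 lat -0.0001 yawx 84.03 z [ 0.027 -0.038 -0.999] F [-1.4  -2.13  0.67] gap 0.001
slope 0.0525 z0 0.0809 x0 0.4364 711 orange nose along [0.1703 0.2125]
```

apply_moves(increments=[[[-0.003,0,0,0],[-0.008,0,0,0],[0,0,0,0],[0,0,0,0],[0,0,0,0]]])

```text
t: 8.95
tcp_pos: [0.4201, -0.1944, 0.1231]
tool_rot: [0.743, 0.669, -0.002, 0.023]
force: [-0.3, 0.2, 0.3]
finger_gap: -0.001
```

```bash
python3 - <<'E'
from h import *
look('b2')
E
```

```text
t 8.95 tcp [ 0.4201 -0.1944  0.1231] along -0.1939 lat -0.0001 yawx 83.92 z [ 0.027 -0.036 -0.999] F [-0.29  0.21  0.3 ] gap -0.001
slope -0.0561 z0 0.0806 x0 0.4362 805 orange nose along [0.1717 0.2141]
```

apply_moves(increments=[[[-0.01,0,0,0],[0,0,0,0],[0,0,0,0],[0,0,0,0],[0,0,0,0]]])

```text
t: 9.5
tcp_pos: [0.4188, -0.2051, 0.1234]
tool_rot: [0.743, 0.669, -0.002, 0.023]
force: [-0.9, 0.2, -0.0]
finger_gap: 0.002
```

```bash
python3 - <<'E'
from h import *
look('b3')
E
```

```text
t 9.5 tcp [ 0.4188 -0.2051  0.1234] along -0.2047 lat -0.0002 yawx 83.91 z [ 0.027 -0.036 -0.999] F [-0.95  0.16 -0.02] gap 0.002
slope -0.0521 z0 0.0806 x0 0.4362 797 orange nose along [0.1714 0.2139]
```

apply_moves(increments=[[[0,0,0,0],[0,0,0,0],[0,0,0,0],[0,0,0,0],[0,0,0,0]]])

```text
t: 10.05
tcp_pos: [0.4188, -0.2047, 0.1234]
tool_rot: [0.743, 0.669, -0.002, 0.022]
force: [-0.5, 0.2, -0.3]
finger_gap: -0.002
```

```bash
python3 - <<'E'
from h import *
look('b4')
E
```

```text
t 10.05 tcp [ 0.4188 -0.2047  0.1234] along -0.2043 lat -0.0003 yawx 83.96 z [ 0.027 -0.036 -0.999] F [-0.52  0.25 -0.28] gap -0.002
slope -0.0307 z0 0.0806 x0 0.4361 762 orange nose along [0.1717 0.214 ]
```

apply_moves(increments=[[[0,0,0,0],[0,0,0,0],[0,0,0,0],[0,0,0,0],[0,0,0,0]]])

```text
t: 10.6
tcp_pos: [0.4188, -0.2047, 0.1234]
tool_rot: [0.743, 0.669, -0.002, 0.022]
force: [0.1, -0.2, -0.1]
finger_gap: 0.001
```

```bash
python3 - <<'E'
from h import *
look('b5')
E
```

```text
t 10.6 tcp [ 0.4188 -0.2047  0.1234] along -0.2043 lat -0.0003 yawx 83.96 z [ 0.027 -0.036 -0.999] F [ 0.07 -0.16 -0.12] gap 0.001
slope -0.0247 z0 0.0805 x0 0.4363 767 orange nose along [0.1712 0.214 ]
```

apply_moves(increments=[[[0,0,0,0],[0,0,0,0],[0,0,0,0],[0,0,0,0],[0,0,0,0]]])

```text
t: 11.15
tcp_pos: [0.4188, -0.2047, 0.1234]
tool_rot: [0.743, 0.669, -0.002, 0.022]
force: [-0.6, -0.1, 0.2]
finger_gap: 0.002
```

```bash
python3 - <<'E'
from h import *
look('b6')
E
```

```text
t 11.15 tcp [ 0.4188 -0.2047  0.1234] along -0.2043 lat -0.0003 yawx 83.95 z [ 0.027 -0.036 -0.999] F [-0.58 -0.14  0.17] gap 0.002
slope -0.0271 z0 0.0805 x0 0.4363 769 orange nose along [0.1713 0.2138]
```

apply_moves(increments=[[[0,0,0,0],[0,0,0,0],[0,0,0,0],[0,0,0,0]]])

```text
t: 11.6
tcp_pos: [0.4188, -0.2047, 0.1234]
tool_rot: [0.743, 0.669, -0.002, 0.022]
force: [0.2, -0.0, 0.7]
finger_gap: 0.002
```

```bash
python3 - <<'E'
from h import *
look('b7')
a=cv2.imread('pics/b7.png'); cv2.imwrite('pics/b7A.png',cv2.resize(a[60:260,225:375],None,fx=3,fy=3,interpolation=cv2.INTER_CUBIC))
E
```

```text
t 11.6 tcp [ 0.4188 -0.2047  0.1234] along -0.2043 lat -0.0003 yawx 83.96 z [ 0.027 -0.036 -0.999] F [ 0.2  -0.01  0.7 ] gap 0.002
slope -0.0211 z0 0.0805 x0 0.4363 759 orange nose along [0.1711 0.2136]
```

View pics/b7A.png

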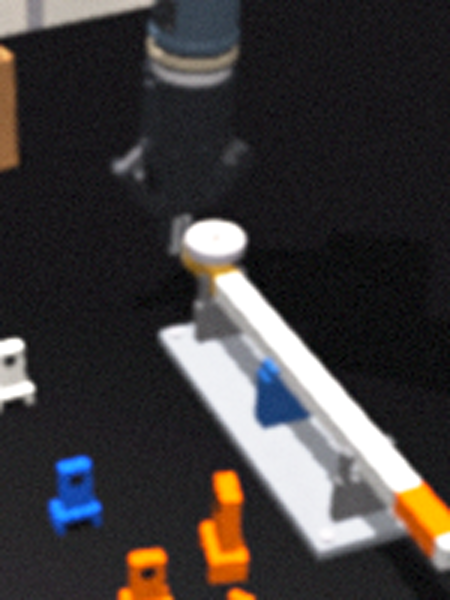

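apply_moves(increments=[[[-0.02,0,0,0],[-0.02,0,0,0],[0,0,-0.04,0],[0,0,-0.045,0],[0,0,-0.045,0]]])

```text
t: 12.15
tcp_pos: [0.4088, -0.2397, 0.2501]
tool_rot: [0.743, 0.669, -0.003, 0.011]
force: [0.4, -0.2, 0.2]
finger_gap: -0.0
```

```bash
python3 - <<'E'
from h import *
look('b8'); snap('top','tb8')
print(lance('tb8'))
P,im,d=cloud('tb8'); hsv=cv2.cvtColor(im,cv2.COLOR_RGB2HSV)
to([.632,.1252,.22])
E
```

```text
t 12.15 tcp [ 0.4088 -0.2397  0.2501] along -0.2401 lat -0.0067 yawx 83.97 z [ 0.011 -0.021 -1.   ] F [ 0.37 -0.24  0.19] gap -0.0
slope 0.0051 z0 0.0804 x0 0.4364 741 orange nose along [0.171  0.2137]
(array([-0.09144785,  0.08768756]), array([0.08037702, 0.4402068 ]), 1260, np.float64(0.005076346681504212))
t 12.25 tcp [ 0.4114 -0.2417  0.2545] along -0.2418 lat -0.0038 yawx 84.0 z [ 0.022 -0.031 -0.999] F [ 0.29 -0.57 -0.86] gap -0.001
tool delta [0.3887 0.1804 0.0279]
```

View pics/tb8.png

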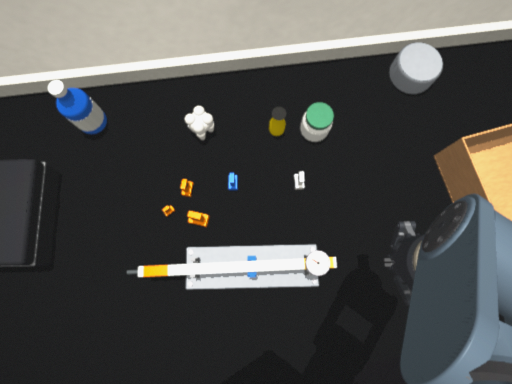

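apply_moves(increments=[[[0.043,0.02,0,0],[0.043,0.02,0,0],[0.043,0.02,0,0],[0.043,0.02,0,0],[0.043,0.02,0,0]]], fingers=0.55, newtons=30)

```text
t: 12.75
tcp_pos: [0.5366, -0.0397, 0.2505]
tool_rot: [0.748, 0.663, -0.003, 0.022]
force: [1.5, -1.5, -0.4]
finger_gap: 0.549
```

apply_moves(increments=[[[0.043,0.02,0,0],[0.043,0.02,0,0],[0.02,0.01,0,6],[0,0,0,5],[0,0,0,0]]])

```text
t: 13.25
tcp_pos: [0.6014, 0.0717, 0.2427]
tool_rot: [0.807, 0.59, -0.002, 0.02]
force: [-0.1, 0.3, -0.0]
finger_gap: 0.554
```

```bash
python3 - <<'E'
from h import *
look('c1'); snap('wrist','w1')
to([.632,.1252,.22])
E
```

```text
t 13.25 tcp [0.6014 0.0717 0.2427] along 0.0893 lat 0.1531 yawx 72.31 z [ 0.022 -0.035 -0.999] F [-0.14  0.3  -0.  ] gap 0.554
slope 0.0014 z0 0.0801 x0 0.4364 644 orange nose along [0.1711 0.2137]
t 13.35 tcp [0.6011 0.0708 0.243 ] along 0.0884 lat 0.1529 yawx 72.32 z [ 0.021 -0.035 -0.999] F [-0.49  0.09  0.21] gap 0.551
tool delta [0.0618 0.0122 0.0217]
```

View pics/w1.png

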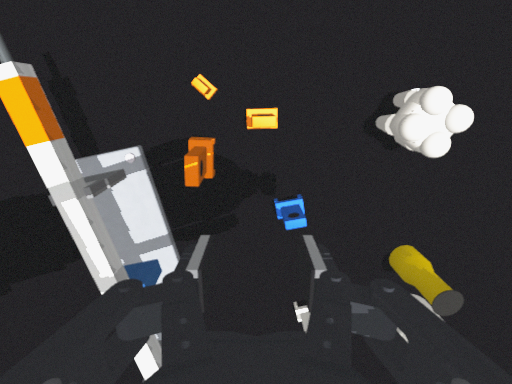

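View pics/c1.png

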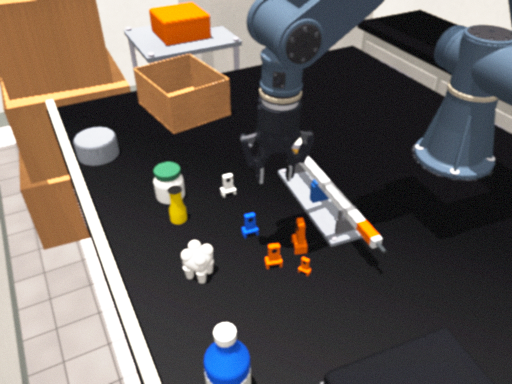

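The wrist view shows the target clip at (262,118), with the larger and smaller orange ones at (200,160) and (204,86). The lance reads level, slope 0.001.

```bash
cat >> h.py <<'E'
def clip(n,box,zt=.056):
    P,im,d=cloud(n); hsv=cv2.cvtColor(im,cv2.COLOR_RGB2HSV)
    u0,v0,u1,v1=box; m=np.zeros(d.shape,bool); m[v0:v1,u0:u1]=1
    m&=(cv2.inRange(hsv,(4,120,90),(25,255,255))>0)&(d>0)
    Q=P[m]; print('n',len(Q),'z',np.percentile(Q[:,2],[2,98]).round(4))
    for lo,hi in((zt-.006,zt+.006),(zt-.046,zt-.036)):
        S=Q[(Q[:,2]>lo)&(Q[:,2]<hi)]
        if len(S)>5: print(lo,len(S),S.mean(0).round(4),cv2.minAreaRect((S[:,:2]*1000).astype(np.float32)))
E
python3 - <<'E'
from h import *
clip('w1',(235,100,290,140))
E
```

```text
n 343 z [-0.0016  0.0562]
0.05 80 [0.6297 0.1257 0.0547] ((630.820068359375, 124.7330322265625), (9.915971755981445, 21.42955207824707), 74.33317565917969)
0.010000000000000002 172 [0.6257 0.1263 0.0153] ((630.8331909179688, 124.47212219238281), (20.015897750854492, 31.289356231689453), 72.67931365966797)
```

```bash
python3 - <<'E'
from h import *
to([.630,.1266,.16]); to([.630,.1266,.094])
E
```

```text
t 13.35 tcp [0.6011 0.0708 0.243 ] along 0.0884 lat 0.1529 yawx 72.32 z [ 0.021 -0.035 -0.999] F [-0.49  0.09  0.21] gap 0.551
tool delta [0.0642 0.0081 0.0816]
t 13.35 tcp [0.6011 0.0708 0.243 ] along 0.0884 lat 0.1529 yawx 72.32 z [ 0.021 -0.035 -0.999] F [-0.49  0.09  0.21] gap 0.551
tool delta [0.0659 0.006  0.1475]
```

apply_moves(increments=[[[0.032,0.004,0.03,-1.2],[0.032,0.004,0.03,0],[0,0,0.02,0],[0,0,0,0]]])

```text
t: 13.75
tcp_pos: [0.6302, 0.1241, 0.1598]
tool_rot: [0.801, 0.599, -0.002, 0.021]
force: [0.0, -0.1, 0.2]
finger_gap: 0.553
```

```bash
python3 - <<'E'
from h import *
to([.630,.1266,.094]); snap('wrist','w2')
E
```

```text
t 13.75 tcp [0.6302 0.1241 0.1598] along 0.1444 lat 0.1763 yawx 73.55 z [ 0.023 -0.036 -0.999] F [ 0.04 -0.09  0.19] gap 0.553
tool delta [ 0.0042 -0.003   0.0657]
```

View pics/w2.png

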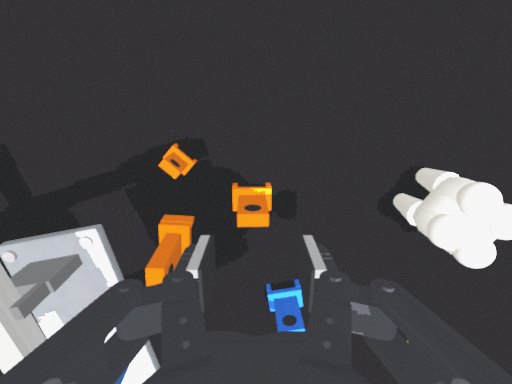

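```bash
python3 - <<'E'
from h import *
clip('w2',(225,170,280,235))
s,R=st(); print((R.T@(np.array([.631,.1247,.056])-s['tcp_pos'])).round(4))
E
```

```text
n 1475 z [-0.0008  0.0563]
0.05 516 [0.6314 0.1254 0.0549] ((631.0516967773438, 124.71729278564453), (10.554614067077637, 21.913036346435547), 74.06206512451172)
0.010000000000000002 455 [0.6309 0.129  0.0153] ((631.0674438476562, 124.8724365234375), (20.06940269470215, 31.484296798706055), 73.54679107666016)
t 13.8 tcp [0.631  0.1241 0.1614] along 0.1445 lat 0.1772 yawx 73.52 z [ 0.026 -0.036 -0.999] F [0.39 0.42 0.57] gap 0.546
[ 0.0034 -0.0039  0.1052]
```

apply_moves(increments=[[[0.004,-0.003,0.025,0],[0,0,0.025,0],[0,0,0.015,0],[0,0,0,0]]])

```text
t: 14.2
tcp_pos: [0.6341, 0.1229, 0.1005]
tool_rot: [0.802, 0.597, 0.003, 0.025]
force: [0.5, 0.3, -0.3]
finger_gap: 0.551
```

```bash
python3 - <<'E'
from h import *
to([.630,.1266,.094])
E
```

```text
t 14.2 tcp [0.6341 0.1229 0.1005] along 0.1436 lat 0.1804 yawx 73.36 z [ 0.035 -0.036 -0.999] F [ 0.5   0.34 -0.29] gap 0.551
tool delta [ 0.0025 -0.0053  0.0063]
```

apply_moves(increments=[[[0.003,-0.006,0.006,0],[0,0,0,0]]])

```text
t: 14.4
tcp_pos: [0.6301, 0.1266, 0.096]
tool_rot: [0.802, 0.597, 0.005, 0.026]
force: [-0.3, -0.3, 0.1]
finger_gap: 0.548
```

```bash
python3 - <<'E'
from h import *
to([.629,.1267,.094]); snap('wrist','w3')
E
```

```text
t 14.4 tcp [0.6301 0.1266 0.096 ] along 0.1469 lat 0.176 yawx 73.28 z [ 0.038 -0.036 -0.999] F [-0.34 -0.28  0.11] gap 0.548
tool delta [-0.0002 -0.0012  0.002 ]
```

View pics/w3.png

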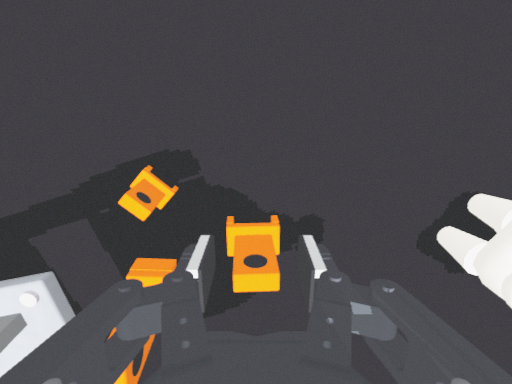

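The fin, at columns 233-279, sits centred between the pads at 210 and 305. Closing.

apply_moves(increments=[[[0,0,0.001,0],[0,0,0,0],[0,0,0,0],[0,0,0,0]]], fingers=0.1, newtons=25)

```text
t: 14.85
tcp_pos: [0.6324, 0.1268, 0.0987]
tool_rot: [0.802, 0.597, 0.007, 0.028]
force: [-0.1, -0.6, -0.0]
finger_gap: 0.255
```

apply_moves(increments=[[[0,0,-0.02,0],[0,0,-0.04,0],[0,0,-0.04,0],[0,0,-0.03,0],[0,0,0,0]]])

```text
t: 15.35
tcp_pos: [0.6267, 0.1314, 0.2311]
tool_rot: [0.802, 0.597, 0.006, 0.027]
force: [0.4, -0.7, -0.7]
finger_gap: 0.254
```

```bash
python3 - <<'E'
from h import *
st(); snap('wrist','w4'); look('d1')
E
```

```text
t 15.35 tcp [0.6267 0.1314 0.2311] along 0.1513 lat 0.1722 yawx 73.32 z [ 0.043 -0.036 -0.998] F [ 0.35 -0.73 -0.68] gap 0.254
t 15.4 tcp [0.6258 0.1313 0.2291] along 0.1511 lat 0.1712 yawx 73.32 z [ 0.039 -0.036 -0.999] F [-0.53 -0.25 -0.22] gap 0.257
slope 0.0006 z0 0.0804 x0 0.435 482 orange nose along [0.1707 0.2142]
```

View pics/w4.png

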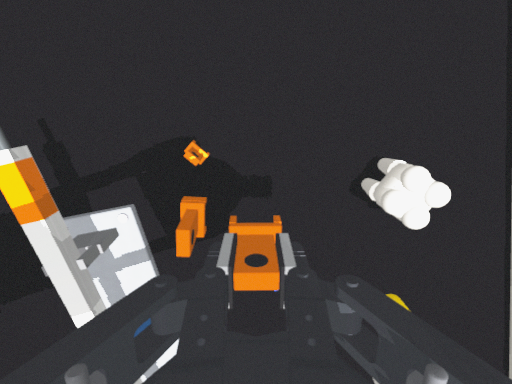

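View pics/d1.png

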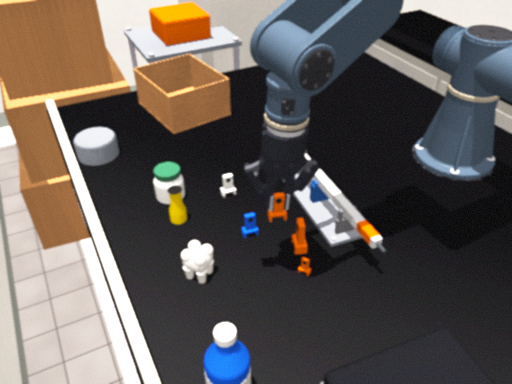

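```bash
python3 - <<'E'
from h import *
z=np.load('pics/w4.npz'); m=manip.camera_model('wrist'); K=np.array(m['mtx']); M=np.array(m['mount'])
d=z['d']; hsv=cv2.cvtColor(z['im'],cv2.COLOR_RGB2HSV)
v,u=np.mgrid[:384,:512]; C=np.stack([u,v,np.ones_like(u)],-1)@np.linalg.inv(K).T*d[...,None]
T=C@M[:3,:3].T+M[:3,3]
mk=(cv2.inRange(hsv,(4,120,60),(25,255,255))>0)&(d>0)&(u>225)&(u<290)&(v>205)&(v<300)
Q=T[mk]; print(len(Q),np.percentile(Q,[1,50,99],axis=0).round(4))
# fin top: rows with smallest z ; roof
for row in (215,222,228,234,245,250,270,285,289):
    s=mk[row]; 
    if s.any(): q=T[row][s]; print(row,u[row][s].min(),u[row][s].max(),q[len(q)//2].round(4),'y',q[:,1].min().round(4),q[:,1].max().round(4))
E
```

```text
2982 [[-1.497e-01 -1.690e-02  4.100e-02]
 [ 3.900e-03 -1.000e-04  6.090e-02]
 [ 1.000e-02  1.480e-02  2.349e-01]]
215 230 279 [0.01   0.0109 0.0976] y -0.0304 0.0272
222 229 281 [-0.0536  0.0012  0.2328] y -0.0235 0.0298
228 228 282 [ 0.0082 -0.0007  0.0814] y -0.0169 0.0313
234 237 275 [ 0.0048 -0.0001  0.0802] y -0.0116 0.0107
245 236 275 [ 0.004  -0.0001  0.0681] y -0.0112 0.0105
250 236 276 [ 0.0044 -0.0001  0.0618] y -0.0108 0.0104
270 233 279 [ 0.0037 -0.0001  0.044 ] y -0.011 0.0104
285 233 279 [-0.0036 -0.0001  0.0427] y -0.0111 0.0105
289 234 279 [-0.0055  0.0003  0.0422] y -0.0106 0.0105
```

```bash
cat >> h.py <<'E'
def place(xy,feet):
    s,R=st(); o=s['tcp_pos']+R@np.array([0,-.0002,.0985]); print('clip now',o.round(4),'tool delta',(R.T@(np.array([*xy,feet])-o)).round(4))
E
python3 - <<'E'
from h import *
place((.44,-.0015),.125)
E
```

```text
t 15.45 tcp [0.6246 0.1311 0.2271] along 0.1508 lat 0.1701 yawx 73.31 z [ 0.035 -0.036 -0.999] F [-0.65 -0.46 -0.89] gap 0.253
clip now [0.6279 0.1276 0.1287] tool delta [-0.1775 -0.1431  0.0018]
```

apply_moves(increments=[[[-0.03,-0.024,0,0],[-0.035,-0.028,0,0],[-0.035,-0.028,0,0],[-0.035,-0.028,0,0],[-0.025,-0.02,0,0]]])

```text
t: 15.95
tcp_pos: [0.4508, 0.0134, 0.2175]
tool_rot: [0.8, 0.599, 0.001, 0.022]
force: [0.3, -0.6, 0.3]
finger_gap: 0.252
```

apply_moves(increments=[[[-0.01,-0.01,0,-5.4],[0,0,0,-5.4],[0,0,0,0]]])

```text
t: 16.25
tcp_pos: [0.4292, 0.0053, 0.2129]
tool_rot: [0.74, 0.673, -0.007, 0.015]
force: [1.0, 0.1, -0.9]
finger_gap: 0.251
```

```bash
python3 - <<'E'
from h import *
place((.44,-.0015),.125); snap('wrist','w5'); look('e1')
E
```

```text
t 16.25 tcp [0.4292 0.0053 0.2129] along 0.0057 lat -0.0114 yawx 84.54 z [ 0.01  -0.031 -0.999] F [ 1.    0.07 -0.87] gap 0.251
clip now [0.43   0.0023 0.1145] tool delta [-0.0031  0.0105 -0.0103]
t 16.3 tcp [0.4291 0.0055 0.2129] along 0.0058 lat -0.0115 yawx 84.47 z [ 0.009 -0.031 -0.999] F [-0.57  0.61  0.05] gap 0.256
slope -0.0024 z0 0.0804 x0 0.4365 729 orange nose along [0.1718 0.2133]
```

View pics/w5.png

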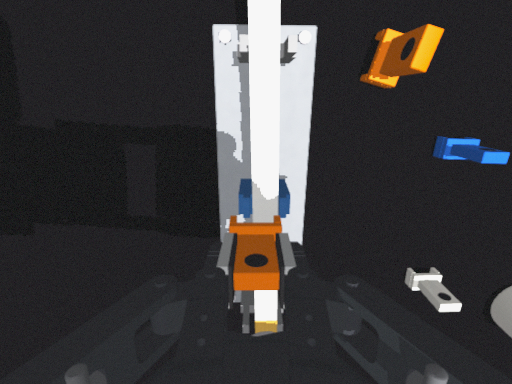

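View pics/e1.png

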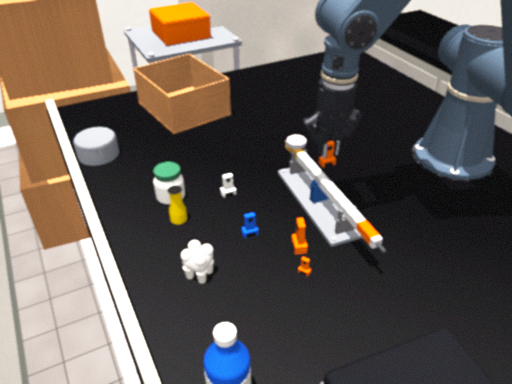

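The wrist view shows the lance crossing the blue cheeks at (245,198) and (283,198). The held clip sits slightly left of it.

```bash
cat >> h.py <<'E'
def railview(n):
    P,im,d=cloud(n); hsv=cv2.cvtColor(im,cv2.COLOR_RGB2HSV)
    pts=[]
    for row in range(90,176,5):
        q=P[row]; s=(d[row]>0)&(q[:,2]>.074)&(q[:,2]<.088)&(np.abs((q-RAIL)@V)<.025)
        if s.sum()>8:
            u=np.nonzero(s)[0]; e=ray(n,[[u.min()-.5,row],[u.max()+.5,row]],.080); pts.append([((e.mean(0)-RAIL)@U),((e.mean(0)-RAIL)@V),np.linalg.norm(e[1]-e[0])])
    pts=np.array(pts); f=np.polyfit(pts[:,0],pts[:,1],1); print('lance lat vs along fit',f.round(4),'width',pts[:,2].mean().round(4),'resid',np.std(pts[:,1]-np.polyval(f,pts[:,0])).round(5))
    print('tube dir deg', round(84.13-np.degrees(f[0]),2))
    m=(cv2.inRange(hsv,(100,110,40),(125,255,255))>0)&(d>0)&(P[...,2]>.062)&(P[...,2]<.073)
    Q=P[m&(np.abs((P-RAIL)@U)<.03)&(np.abs((P-RAIL)@V)<.03)]
    a=(Q-RAIL)@U; l=(Q-RAIL)@V
    for s in(l>0,l<0):
        if s.sum()>5: print('cheek',s.sum(),'along',np.percentile(a[s],[2,98]).round(4),'lat',np.percentile(l[s],[2,98]).round(4),'z',Q[s][:,2].mean().round(4))
E
python3 - <<'E'
from h import *
railview('w5')
z=np.load('pics/w5.npz');print(z['pos'])
E
```

```text
lance lat vs along fit [-0.0171 -0.0035] width 0.0199 resid 0.0
tube dir deg 85.11
cheek 151 along [-0.0097  0.0079] lat [0.0092 0.0147] z 0.0671
cheek 154 along [-0.0098  0.0079] lat [-0.0204 -0.0154] z 0.0672
[0.42918912 0.00530599 0.21294317]
```

```bash
python3 - <<'E'
from h import *
place((.4365,-.0021),.100)
E
```

```text
t 16.35 tcp [0.4299 0.0056 0.2131] along 0.006 lat -0.0108 yawx 84.48 z [ 0.011 -0.031 -0.999] F [ 0.81  0.37 -0.14] gap 0.256
clip now [0.4307 0.0026 0.1147] tool delta [-0.0036  0.006   0.0149]
```

apply_moves(increments=[[[-0.0036,0.006,0.007,-0.6],[0,0,0.006,0],[0,0,0,0]]])

```text
t: 16.65
tcp_pos: [0.4374, 0.001, 0.1984]
tool_rot: [0.737, 0.676, -0.006, 0.015]
force: [0.3, 0.6, -0.4]
finger_gap: 0.247
```

```bash
python3 - <<'E'
from h import *
place((.4365,-.0021),.100); snap('wrist','w6'); place((.4365,-.0021),.100); railview('w6')
E
```

```text
t 16.65 tcp [0.4374 0.001  0.1984] along 0.0022 lat -0.0028 yawx 85.05 z [ 0.011 -0.031 -0.999] F [ 0.29  0.63 -0.4 ] gap 0.247
clip now [ 0.4383 -0.002   0.0999] tool delta [-0.0002 -0.0018 -0.0001]
t 16.7 tcp [0.4377 0.0009 0.1987] along 0.0022 lat -0.0025 yawx 85.06 z [ 0.012 -0.031 -0.999] F [ 0.43  1.04 -0.51] gap 0.251
clip now [ 0.4387 -0.0021  0.1002] tool delta [-0.0001 -0.0022  0.0002]
lance lat vs along fit [-0.0222 -0.0031] width 0.0198 resid 0.00013
tube dir deg 85.4
cheek 163 along [-0.0088  0.008 ] lat [0.0089 0.0148] z 0.0671
cheek 149 along [-0.0075  0.0081] lat [-0.0204 -0.015 ] z 0.067
```

View pics/w6.png

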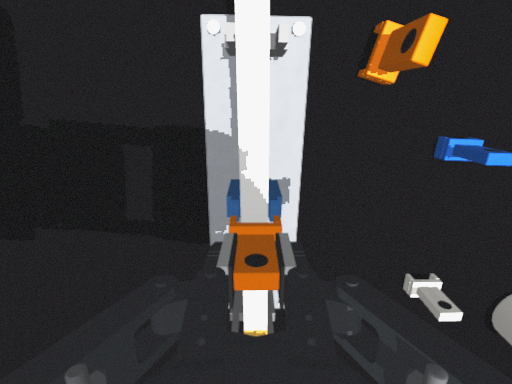

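apply_moves(increments=[[[0.0,-0.002,0.006,0],[0,0,0.004,0],[0,0,0,0]]])

```text
t: 17.0
tcp_pos: [0.4359, 0.001, 0.1877]
tool_rot: [0.737, 0.676, -0.006, 0.015]
force: [-1.1, -0.5, -1.2]
finger_gap: 0.251
```

```bash
python3 - <<'E'
from h import *
place((.4368,-.0017),.07); snap('wrist','w7'); place((.4368,-.0017),.07); look('e2')
a=cv2.imread('pics/w7.png'); cv2.imwrite('pics/w7A.png',cv2.resize(a[150:350,160:350],None,fx=3,fy=3,interpolation=cv2.INTER_CUBIC))
a=cv2.imread('pics/e2.png'); cv2.imwrite('pics/e2A.png',cv2.resize(a[100:250,260:390],None,fx=4,fy=4,interpolation=cv2.INTER_CUBIC))
E
```

```text
t 17.0 tcp [0.4359 0.001  0.1877] along 0.0021 lat -0.0043 yawx 85.06 z [ 0.012 -0.031 -0.999] F [-1.11 -0.47 -1.23] gap 0.251
clip now [ 0.4369 -0.002   0.0893] tool delta [ 0.0009 -0.0004  0.0192]
t 17.05 tcp [0.4358 0.001  0.1878] along 0.0021 lat -0.0044 yawx 85.06 z [ 0.012 -0.031 -0.999] F [-0.79 -0.07  0.97] gap 0.256
clip now [ 0.4368 -0.002   0.0894] tool delta [ 0.0009 -0.0003  0.0194]
t 17.05 tcp [0.4358 0.001  0.1878] along 0.0021 lat -0.0044 yawx 85.06 z [ 0.012 -0.031 -0.999] F [-0.79 -0.07  0.97] gap 0.256
slope -0.0021 z0 0.0804 x0 0.4368 662 orange nose along [0.1713 0.2138]
```

View pics/w7A.png

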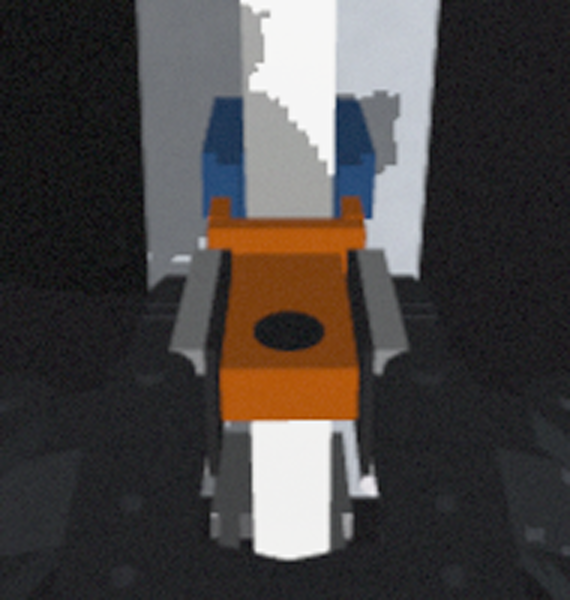

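View pics/e2A.png

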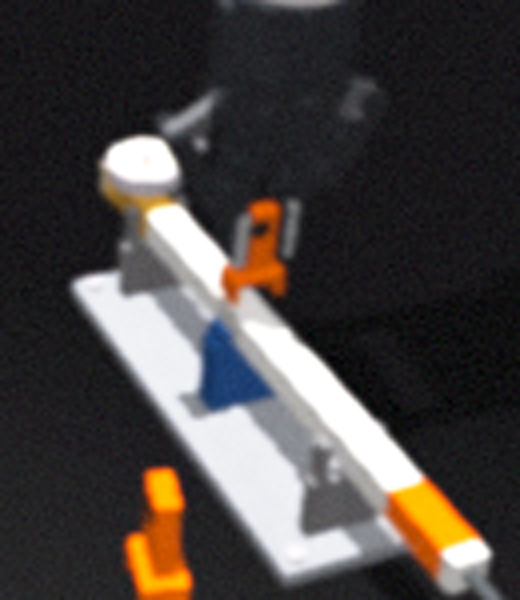

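apply_moves(increments=[[[0.001,0.0005,0.005,0],[0,0,0.005,0],[0,0,0.003,0],[0,0,0,0]]])

```text
t: 17.5
tcp_pos: [0.4371, 0.0016, 0.1744]
tool_rot: [0.737, 0.676, -0.006, 0.016]
force: [0.2, -0.4, 0.1]
finger_gap: 0.254
```

```bash
python3 - <<'E'
from h import *
place((.4370,-.0017),.07); snap('wrist','w8'); place((.4370,-.0017),.07); look('e3')
a=cv2.imread('pics/w8.png'); cv2.imwrite('pics/w8A.png',cv2.resize(a[150:350,160:350],None,fx=3,fy=3,interpolation=cv2.INTER_CUBIC))
a=cv2.imread('pics/e3.png'); cv2.imwrite('pics/e3A.png',cv2.resize(a[100:250,260:390],None,fx=4,fy=4,interpolation=cv2.INTER_CUBIC))
E
```

```text
t 17.5 tcp [0.4371 0.0016 0.1744] along 0.0028 lat -0.0032 yawx 85.06 z [ 0.014 -0.031 -0.999] F [ 0.23 -0.39  0.07] gap 0.254
clip now [ 0.4382 -0.0015  0.0759] tool delta [-0.0001 -0.0013  0.0059]
t 17.55 tcp [0.4371 0.0016 0.1745] along 0.0028 lat -0.0032 yawx 85.06 z [ 0.014 -0.031 -0.999] F [0.03 0.14 0.19] gap 0.252
clip now [ 0.4383 -0.0015  0.076 ] tool delta [-0.0001 -0.0014  0.006 ]
t 17.55 tcp [0.4371 0.0016 0.1745] along 0.0028 lat -0.0032 yawx 85.06 z [ 0.014 -0.031 -0.999] F [0.03 0.14 0.19] gap 0.252
slope 0.0001 z0 0.0802 x0 0.437 644 orange nose along [0.1709 0.2139]
```

View pics/w8A.png

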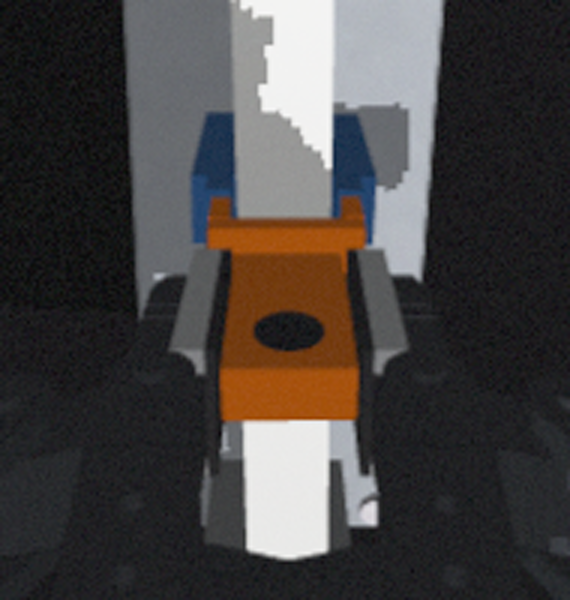

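View pics/e3A.png

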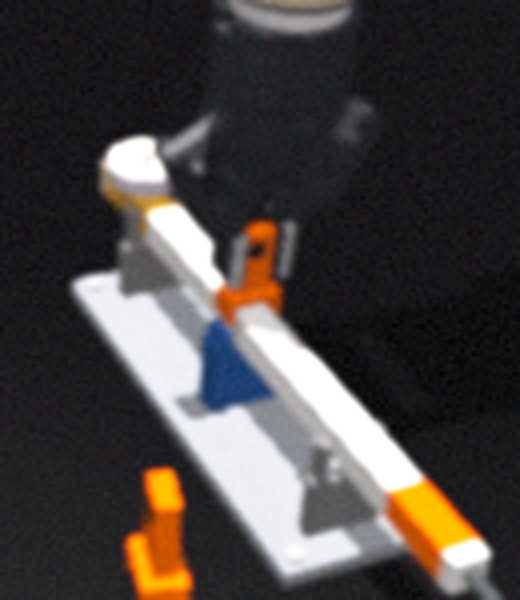

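apply_moves(increments=[[[0,-0.0008,0.002,0],[0,0,0.002,0],[0,0,0,0]]])

```text
t: 17.9
tcp_pos: [0.4366, 0.0015, 0.1706]
tool_rot: [0.737, 0.676, -0.005, 0.017]
force: [-0.2, -0.6, 0.0]
finger_gap: 0.255
```

```bash
python3 - <<'E'
from h import *
snap('wrist','w9'); place((.4370,-.0017),.07); look('e4'); clip
a=cv2.imread('pics/w9.png'); cv2.imwrite('pics/w9A.png',cv2.resize(a[150:350,160:350],None,fx=3,fy=3,interpolation=cv2.INTER_CUBIC))
a=cv2.imread('pics/e4.png'); cv2.imwrite('pics/e4A.png',cv2.resize(a[100:250,260:390],None,fx=4,fy=4,interpolation=cv2.INTER_CUBIC))
P,im,d=cloud('e4'); hsv=cv2.cvtColor(im,cv2.COLOR_RGB2HSV)
m=(cv2.inRange(hsv,(4,150,80),(24,255,255))>0)&(d>0)&(abs((P-RAIL)@U)<.03)&(abs((P-RAIL)@V)<.04)&(P[...,2]>.05)
Q=P[m]; print(np.percentile(Q[:,2],[1,5,50,95,99]).round(4), 'top xy',Q[Q[:,2]>np.percentile(Q[:,2],90)].mean(0).round(4))
E
```

```text
t 17.95 tcp [0.4366 0.0014 0.1706] along 0.0026 lat -0.0037 yawx 85.06 z [ 0.015 -0.032 -0.999] F [-0.23  0.32 -0.69] gap 0.254
clip now [ 0.4378 -0.0017  0.0722] tool delta [-0.     -0.0009  0.0022]
t 17.95 tcp [0.4366 0.0014 0.1706] along 0.0026 lat -0.0037 yawx 85.06 z [ 0.015 -0.032 -0.999] F [-0.23  0.32 -0.69] gap 0.254
slope -0.0015 z0 0.0804 x0 0.4373 620 orange nose along [0.1719 0.2143]
[0.0766 0.0792 0.0992 0.1304 0.1429] top xy [0.4345 0.0037 0.1328]
```

View pics/w9A.png

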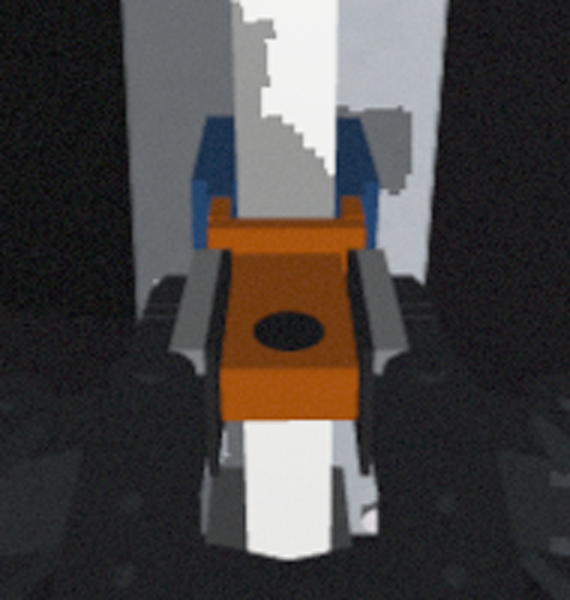

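View pics/e4A.png

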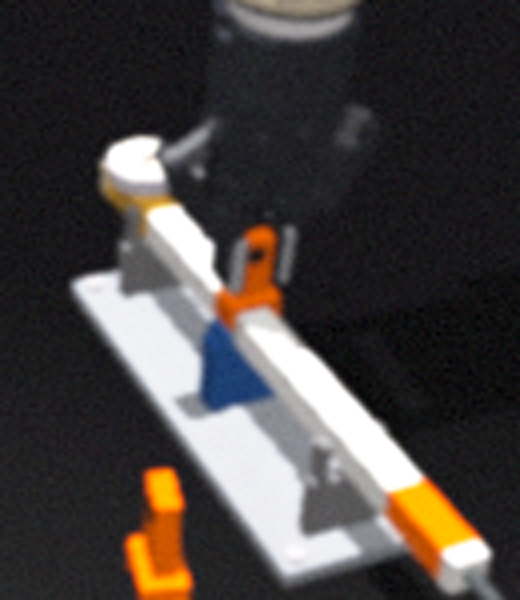

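apply_moves(increments=[[[0,0,0.001,0],[0,0,0.001,0],[0,0,0,0]]])

```text
t: 18.3
tcp_pos: [0.4368, 0.0013, 0.1687]
tool_rot: [0.737, 0.676, -0.005, 0.017]
force: [0.0, -0.9, -0.1]
finger_gap: 0.255
```

```bash
python3 - <<'E'
from h import *
place((.4370,-.0017),.07); look('e5')
E
```

```text
t 18.3 tcp [0.4368 0.0013 0.1687] along 0.0025 lat -0.0035 yawx 85.06 z [ 0.016 -0.032 -0.999] F [ 0.03 -0.87 -0.11] gap 0.255
clip now [ 0.4381 -0.0018  0.0703] tool delta [-0.     -0.0011  0.0002]
t 18.3 tcp [0.4368 0.0013 0.1687] along 0.0025 lat -0.0035 yawx 85.06 z [ 0.016 -0.032 -0.999] F [ 0.03 -0.87 -0.11] gap 0.255
slope -0.0017 z0 0.0804 x0 0.4378 608 orange nose along [0.1719 0.2132]
```

apply_moves(increments=[[[0,-0.0004,0.0008,0],[0,0,0,0]]])

```text
t: 18.55
tcp_pos: [0.4364, 0.0013, 0.1679]
tool_rot: [0.737, 0.676, -0.005, 0.017]
force: [-0.6, 0.4, -1.0]
finger_gap: 0.252
```

```bash
python3 - <<'E'
from h import *
place((.4370,-.0017),.07); look('e6')
E
```

```text
t 18.55 tcp [0.4364 0.0013 0.1679] along 0.0025 lat -0.0038 yawx 85.06 z [ 0.016 -0.032 -0.999] F [-0.6   0.37 -0.99] gap 0.252
clip now [ 0.4378 -0.0018  0.0695] tool delta [ 0.     -0.0008 -0.0006]
t 18.55 tcp [0.4364 0.0013 0.1679] along 0.0025 lat -0.0038 yawx 85.06 z [ 0.016 -0.032 -0.999] F [-0.6   0.37 -0.99] gap 0.252
slope -0.002 z0 0.0805 x0 0.4376 593 orange nose along [0.1717 0.2137]
```

Release gently.

apply_moves(increments=[[[0,0,0,0],[0,0,0,0],[0,0,0,0]]], fingers=0.33, newtons=20)

```text
t: 18.9
tcp_pos: [0.4366, 0.0013, 0.1681]
tool_rot: [0.737, 0.676, -0.005, 0.017]
force: [-0.5, -0.5, 0.1]
finger_gap: 0.331
```

apply_moves(increments=[[[0,0,0,0],[0,0,0,0],[0,0,0,0]]], fingers=0.5)

```text
t: 19.2
tcp_pos: [0.4367, 0.0013, 0.1681]
tool_rot: [0.737, 0.676, -0.005, 0.017]
force: [0.2, -0.0, -0.5]
finger_gap: 0.501
```

```bash
python3 - <<'E'
from h import *
snap('wrist','w10'); look('e7')
a=cv2.imread('pics/w10.png'); cv2.imwrite('pics/w10A.png',cv2.resize(a[150:350,160:350],None,fx=3,fy=3,interpolation=cv2.INTER_CUBIC))
a=cv2.imread('pics/e7.png'); cv2.imwrite('pics/e7A.png',cv2.resize(a[100:250,260:390],None,fx=4,fy=4,interpolation=cv2.INTER_CUBIC))
E
```

```text
t 19.25 tcp [0.4367 0.0013 0.1681] along 0.0024 lat -0.0036 yawx 85.06 z [ 0.016 -0.032 -0.999] F [ 0.38 -0.1  -0.26] gap 0.498
slope -0.005 z0 0.0808 x0 0.4365 450 orange nose along [0.1714 0.2139]
```

View pics/w10A.png

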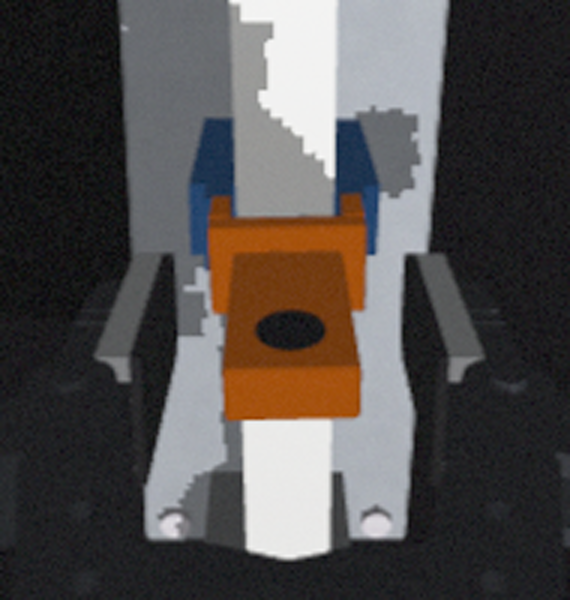

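View pics/e7A.png

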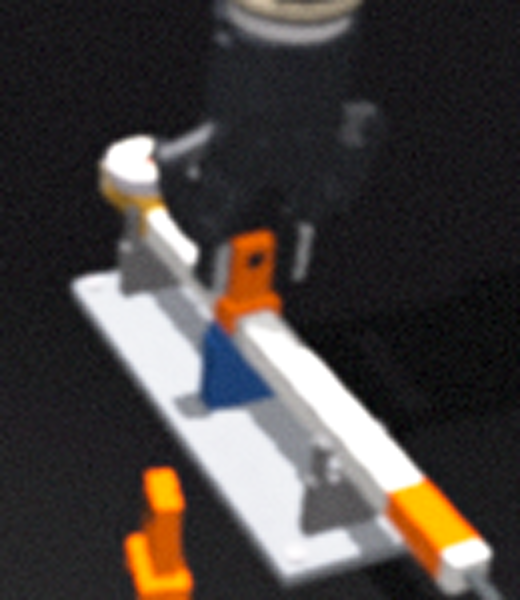

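The clip sits free of the open fingers and the lance is level. Withdrawing upward.

apply_moves(increments=[[[0,0,-0.015,0],[0,0,-0.025,0],[0,0,-0.035,0],[0,0,-0.04,0],[0,0,-0.04,0]]])

```text
t: 19.8
tcp_pos: [0.4313, 0.0067, 0.3228]
tool_rot: [0.737, 0.676, -0.009, 0.01]
force: [0.4, -0.3, -0.6]
finger_gap: 0.502
```

apply_moves(increments=[[[-0.04,0,-0.03,0],[-0.04,0,-0.02,0],[-0.04,0,0,0],[-0.03,0,0,0],[0,0,0,0]]])

```text
t: 20.3
tcp_pos: [0.4201, -0.1447, 0.3865]
tool_rot: [0.735, 0.678, -0.006, 0.019]
force: [0.1, -0.0, 0.4]
finger_gap: 0.499
```

```bash
python3 - <<'E'
from h import *
snap('wrist','w11'); look('f1')
a=cv2.imread('pics/f1.png'); cv2.imwrite('pics/f1A.png',cv2.resize(a[100:250,260:390],None,fx=4,fy=4,interpolation=cv2.INTER_CUBIC))
railview('w11')
for n in('w11','f1'):
    P,im,d=cloud(n); hsv=cv2.cvtColor(im,cv2.COLOR_RGB2HSV)
    m=(cv2.inRange(hsv,(4,130,60),(24,255,255))>0)&(d>0)&(abs((P-RAIL)@U)<.04)&(abs((P-RAIL)@V)<.04)&(P[...,2]>.05)
    Q=P[m]; print(n,len(Q),np.percentile(Q[:,2],[1,5,50,95,99]).round(4))
    for lo,hi in((.118,.135),(.08,.092)):
        S=Q[(Q[:,2]>lo)&(Q[:,2]<hi)]
        if len(S)>5:
            L=np.c_[(S-RAIL)@V,(S-RAIL)@U]*1000; print(lo,cv2.minAreaRect(L.astype(np.float32)))
E
```

```text
t 20.35 tcp [ 0.4197 -0.1431  0.3861] along -0.1429 lat -0.0057 yawx 85.46 z [ 0.016 -0.034 -0.999] F [-0.04  0.41  0.29] gap 0.5
slope -0.0027 z0 0.0805 x0 0.4366 647 orange nose along [0.1714 0.2139]
lance lat vs along fit [-0.0224 -0.003 ] width 0.0204 resid 0.00019
tube dir deg 85.41
cheek 27 along [-0.0097  0.005 ] lat [-0.0206 -0.0193] z 0.0675
w11 293 [0.0746 0.0814 0.0868 0.1249 0.1264]
0.118 ((-2.706022262573242, -0.9590201377868652), (21.94603157043457, 9.347015380859375), 1.3636220693588257)
0.08 ((-2.2796459197998047, -1.0030317306518555), (30.94302749633789, 19.252025604248047), 0.4101402163505554)
f1 226 [0.076  0.0796 0.1009 0.1269 0.1282]
0.118 ((-3.4940977096557617, 0.9378170967102051), (23.360275268554688, 13.454771995544434), 10.802770614624023)
0.08 ((-3.8248252868652344, 2.528409957885742), (34.06178283691406, 20.52701187133789), 7.005975246429443)
```

View pics/w11.png

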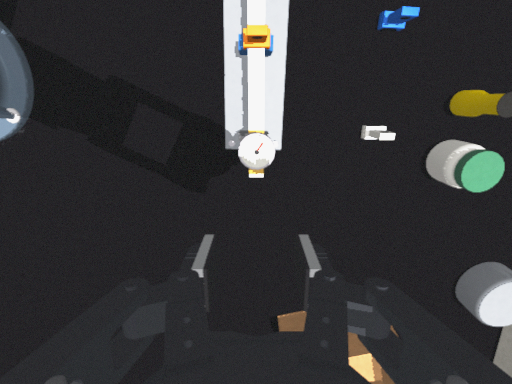

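View pics/f1A.png

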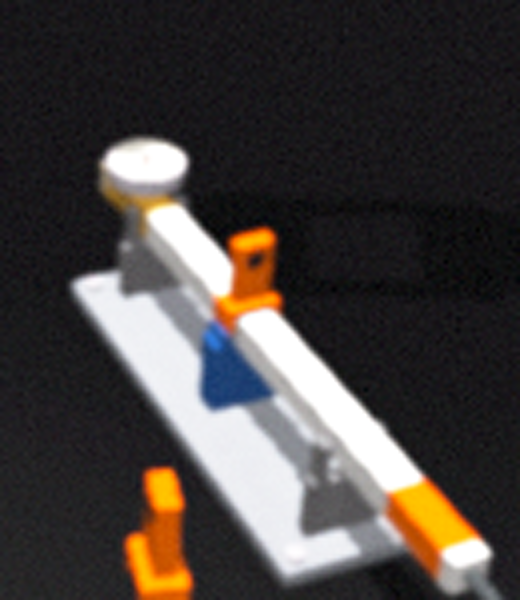

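The clip is upright and fully down: fin top at 0.126 m, within about 1 mm of the rail centre. One more check for drift before handing in.

apply_moves(increments=[[[0,0,0,0],[0,0,0,0],[0,0,0,0],[0,0,0,0],[0,0,0,0]]])

```text
t: 20.9
tcp_pos: [0.4186, -0.1371, 0.3842]
tool_rot: [0.732, 0.681, -0.006, 0.014]
force: [0.5, -0.3, 0.1]
finger_gap: 0.503
```

apply_moves(increments=[[[0,0,0,0],[0,0,0,0],[0,0,0,0],[0,0,0,0],[0,0,0,0]]])

```text
t: 21.4
tcp_pos: [0.4187, -0.1367, 0.3841]
tool_rot: [0.732, 0.682, -0.006, 0.014]
force: [-0.7, 0.8, -0.0]
finger_gap: 0.499
```

```bash
python3 - <<'E'
from h import *
look('g1'); snap('top','g1t')
E
```

```text
t 21.4 tcp [ 0.4187 -0.1367  0.3841] along -0.1367 lat -0.0073 yawx 85.94 z [ 0.011 -0.029 -1.   ] F [-0.67  0.8  -0.03] gap 0.499
slope -0.0016 z0 0.0804 x0 0.4365 661 orange nose along [0.1713 0.214 ]
```

View pics/g1.png

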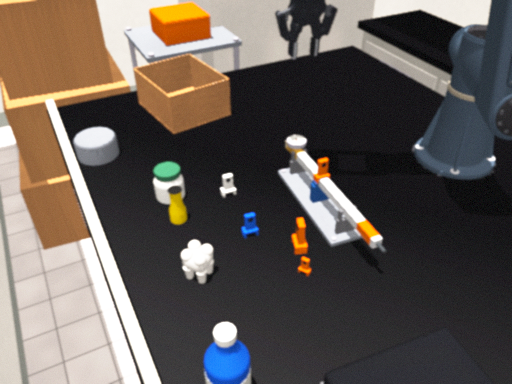

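The picture shows the lance level with the clip at (322,167) over the rail, the robot clear and everything else in place.

```bash
python3 -c "
from station import manip
print(manip.sign_off())"
```

```text
the job is handed in; nothing more can be done
None
```

The lance balances level on the blue rail, the 56 mm orange clip sits upright over it, and I handed the job in at about 21.4 s.

- **Lance:** I pushed it nose first by its tail end face, about 80 mm in all, until it tipped. I then pushed it about 6 mm more to bring the balance point over the rail. In the last check, about a second after the arm was clear, the slope was -0.0016 rad and the lance had not shifted.
- **Clip:** the wrist camera put the fin top at 126 mm, which means fully down. The clip was about 1 mm from the rail's centre along the lance and within about 1 mm sideways. The scene camera put it 1–2.5 mm on the other side of the rail's centre and read the fin top 1–2 mm higher, about what the stated 2 mm calibration allows.
- **Problems along the way:**
  - In the first push the finger dragged the tail down by friction and briefly lifted the nose. I backed off and it settled on the rail and tail rest again.
  - After the last push the lance rocked for about 3 s before lying level.
  - The tool drifted 2–3 degrees off vertical, with no visible effect on the clip.
- **Everything else:** the other clips and objects look unmoved in the last scene picture.

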